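# Release the toggle clamp and move the steering shaft to its cradle

### The job

Swing the red handle of the toggle clamp over centre and fully back, so that the clamp stands open, then lift the released shaft out of the V blocks and lay it in the green cradle, level in both notches and centred end to end. Let it settle in the notches before letting go (do not drop it), leave the clamp open, and do not disturb the socket, spray can, bearing or screwdriver.

Things in the scene. Friction and masses are not known exactly. Their poses are not given: they have to be found in the camera images.
- fixture: (Sizes in mm throughout.) Clamping fixture fixed to the bench. Origin on the bench under the middle of its V blocks; z up. Grey base 12 thick, x -40 to 135, y +-62. Two dark V blocks 16 thick, 54 wide, centred at y +42 and -42, tops at 54, hold the shaft along the fixture's y with its axis 50 above the bench. The toggle clamp stands on it: steel cheeks x 70 to 114, y +-18, tops at 123. Place and yaw vary.
- clamp_pivot (a point): Pivot of the clamp's handle, in the fixture frame at x = 83.5, y = 0, z = 112.4; fixture's axes. The handle turns about the fixture's y axis here.
- clamp_handle (a joint): Handle angle (rad). 0: clamped, handle upright; grows to 1.3 (stop, fully open) as its top swings to the fixture's +x, away from the shaft. Up to about 0.2 a spring foot resists (2 to 5 N, pushed 75 from the pivot) and pushes it back; past that it is over centre and snaps on to about 0.4, then light friction (0.12 N m), stays where left when open.
- handle_tip (a point): Top end of the clamp handle, 105 from the pivot: red round grip, 18 in diameter, from 36 to 105 from the pivot; 217 above the bench when clamped. Moves with the handle.
- clamp_arm (a joint): Angle (rad) of the hold-down arm (108 long, 12 wide, 10 thick), linked to the handle; its own pivot is at fixture x = 100, z = 90. 0: level, pointing to -x over the shaft; 0.45, 1.2, 1.8 at handle 0.8, 1.1, 1.3 (13 degrees past upright). Rubber foot, 16 in diameter, 100 out and 28 below, presses the shaft's middle; fully open all stays over 80 from the shaft's axis in x.
- shaft: Bright metal steering shaft, 160 long, lying along its own y axis; origin on its axis at mid-length. Middle part 24 in diameter and 124 long, ends 16 in diameter and 18 long (splined steel end at +y, brass end at -y; either way round will do). About 0.4 kg. Starts clamped in the fixture's V blocks; the bare length between the blocks is 68.
- cradle: Green cradle fixed to the bench. Origin: on the bench, under its middle; z up. Base plate 75 (x) by 125 (y) by 10 thick; two V notches, each 16 thick and 54 wide, centred at y = +42 and -42, tops at 54. A shaft lying in them lies along the cradle's y axis with its axis 50 above the bench, at x = 0. Yaw and place vary; fixture and cradle may swap sides.
- socket: Bystander: steel socket standing upright, 30 in diameter, 55 high, origin under its centre; on the robot's side of the fixture, close to the shaft. Leave alone.
- spray_can: Bystander: upright spray can, blue band, 50 in diameter, 140 high, origin under its centre; close behind the cradle (cradle's +x side). Leave alone.
- bearing: Bystander: bearing ring lying flat, 52 in diameter, 15 high, origin under its centre. Leave alone.
- screwdriver: Bystander: screwdriver with red grip lying along its y axis, 160 long, 28 high and wide, origin at its underside (grip y -70 to 20, blade to 90); in front of the cradle (cradle's -x side). Leave alone.
Mind the look-alikes: they are no part of the job. What is shaped like the shaft but orange or pink is not meant.

How it is judged (in metres and radians):
On the way, in this order (a step that is already met when the one before it is completed fails the run):
1. the clamp is flipped open while the shaft still lies in the V blocks (value of joint clamp_handle above 1.1 rad and distance of shaft from where it was at the start of the episode below 0.012 m), for 0.2 s.
2. the shaft is lifted clear of the V blocks (height (world z) of shaft above 0.09 m), for 0.1 s.
At the end, for the whole second after the job is handed in: The shaft lies at rest in both notches of the green cradle, let go: its axis within 4 mm sideways and in height of the notches' seat, within 15 mm of centred end to end and 0.06 rad of parallel; the clamp handle is still open (over 1.1 rad) (x of shaft in the frame of cradle between -0.004 and 0.004 m and y of shaft in the frame of cradle between -0.015 and 0.015 m and z of shaft in the frame of cradle between 0.046 and 0.054 m and angle between the y axis of shaft and the y axis of cradle, either way round below 0.06 rad and linear speed of shaft below 0.02 m/s and value of joint clamp_handle above 1.1 rad); the robot touches nothing.
It fails at once if the shaft is forced out (moved over 15 mm) while the clamp is shut (value of joint clamp_handle below 0.8 rad and distance of shaft from where it was at the start of the episode above 0.015 m).
It fails at once if the shaft is dropped (moves faster than 0.3 m/s out of the fingers, a fall of about 5 mm) (contact force between the fingers and shaft below 0.1 N and linear speed of shaft above 0.3 m/s).
It fails at once if the socket, spray can, bearing or screwdriver is moved more than 20 mm or tipped over (distance of any of socket, spray_can, bearing, screwdriver from where it was at the start of the episode above 0.02 m or angle between any of socket, spray_can, bearing, screwdriver's own z axis and vertical above 0.35 rad).
It also fails if it takes over 67 s, if anything falls off the work surface, if the arm or the gripper's body presses on something with over 40 N, if the wrist force passes 120 N, or if a joint passes its speed limit or range.

### The arm

A 6-joint arm with a two-finger parallel gripper is mounted at the origin on the work surface. World frame = base frame: x ahead of the robot, y to its left, z up, the work surface at z = 0. Lengths are in mm, angles in rad, forces in N, time in s.
With the tool pointing down it reaches from about 350 to 775 mm from the base axis. Payload 7.3 kg.
Tool frame: the origin (TCP) lies between the finger pads; the fingertips stand 22 mm ahead of it and the grasp point (between the pads) lies 3 mm ahead of it; z points along the fingers, x is the direction in which the jaws open and shut, and the axes are right-handed (so a half turn about z gives the same grasp; the last joint's range is limited). The gripper opens to 92 mm and grips with 3 to 60 N. Pads are 19 mm wide; open, the fingers measure 130 mm over their backs; the gripper's body (75 mm by 190 mm) begins 47 mm behind the grasp point.
Start: joints at [1.073, 0.342, 1.524, -0, 1.275, -0.146], TCP at [180.894, 492.869, 248.741] pointing down, gripper open.
Joint ranges: [-2.53, 2.53], [-0.77, 2.02], [0.04, 2.7], [-1, 4.14], [0.28, 2.66], [-3.11, 3.11]. Speed limits (rad/s): [2.57, 2.57, 3.14, 3.14, 3.14, 3.14].

### API

Orientations are given as [roll, pitch, yaw] about the fixed x, y, z axes, in that order (R = Rz(yaw) Ry(pitch) Rx(roll)).
In Python, from plant import * gives the robot as it stands. The module is installed in compiled form; this text tells all that it offers.
- The arm moves only by the shell command python3 -m handwheel 'ROWS' [OPENING]. ROWS is a JSON object of lists of equal length, an entry for each row: "translation": the shift along the world's x, y, z in units of 15 cm (1.0 is 15 cm), a list of three; "twist": the turn about the world's z in units of 90 degrees (1.0 is 90 degrees). In form: {"translation": [[tx, ty, tz], ...], "twist": [twist, ...]}. A call has exactly 8 rows; each row shifts and turns the pose as measured when the row begins; what a row does not reach is not made up. A row lasts 1/8 s, in which the tool goes at most 62.5 mm and 10.7 degrees, less where a joint would pass 70% of its speed; a pose out of reach is approached as far as the arm can. A call with a number of a shift or a turn outside -1 to 1 is refused whole. A call with a gripper value outside its range is refused whole. OPENING is the closure in counts, from 0 (fully open) to 255 (shut), set as the call begins (- or left out, the last holds). The fingers move at their own pace and stop on an object; the grip force is fixed at half the most. Time passes only in rows, so rows that do not move let the fingers close, or fill a call up. It gives the time, the measured TCP pose, the force and the opening at its end, in the units of the state.
- get_obs(): the state, without advancing time (a new reading comes with each control period).
- capture(name): name is "side" or "top"; returns a dict with "img" (400x640x3 uint8, red, green, blue), "vertical_fov" (degrees; the focal length in pixels is half the picture's height over the tangent of half this angle, whatever the lens; pixels are square), "cx", "cy" (the principal point, pixels), "world_from_camera" (4x4, takes a point from camera to world coordinates). Camera axes: x right, y up, looking along -z (the intrinsics and any distortion apply to the point x, -y, -z); pixel columns grow to the right and rows downward; lengths in mm; the calibration is good to about 2 mm. A picture is of the moment at which its call begins. There is no depth.
- close_job(): hands the job in, once; it reports no verdict.
Trained networks look in the newest picture that a camera, given by its name, has taken for a name from the list of things; names that differ only in an ending like _2 or _b are one class to them, and where a whole thing is asked for, a point or a joint stands for the part that bears it (a point fixed in the world has none). Each returns a list of dicts, best first, with "score" (0 to 1); they miss things now and then, are a little off and sometimes report something else, mostly with a low value. They report only what shows in the picture. A call takes as long as a camera call. They do not tell look-alikes from the thing itself.
- search_frame(camera, label): "position" ([x, y, z] in mm, in the coordinates of the camera as it stood for that picture, good to about 4 mm: the middle of the surface that is visible of it).
- spot_point(camera, label): "position" ([x, y, z] in mm, in the coordinates of the camera as it stood for that picture, good to about 4 mm: a listed point, or the origin of a listed thing).
The state is a dict: "time": time; "joint_positions": joint angles; "dq": joint speeds; "tau": joint torques, N m; "tool_pos": TCP position; "tcp_rot": TCP orientation; "contact_force": force on the tool from outside, world axes, zero at the start; "moment": the same for the moment, N m; "grip_width": finger opening in mm.
Only numpy, scipy, OpenCV 4.12 (cv2) and the standard library are available. Lean on these libraries where they do the work, as an engineer would, in place of code of your own. Each camera call takes 0.05 s, during which the arm holds its last target.

## Working session

There is one attempt and no reset: what is moved stays moved. The work goes in short steps, Python scripts to look and compute and a shell command to move; the robot and the scene stay as the last step left them, time stands still between calls to the robot, and variables do not carry over. Pictures are saved under pics/ and viewed, and the job is handed in when it is done.

```bash
mkdir -p pics; ls
cat > h.py <<'E'
from plant import *
import numpy as np, cv2
def w(c,p): 
    M=np.array(c["world_from_camera"]); return M[:3,:3]@np.array(p)+M[:3,3]
E
python3 - <<'E'
from h import *
o=get_obs(); print({k:np.round(v,3) for k,v in o.items()})
for n in("side","top"):
    c=capture(n); cv2.imwrite(f"pics/{n}0.png",c["img"][:,:,::-1]); print(n,c["vertical_fov"],c["cx"],c["cy"],[k for k in c],np.round(c["world_from_camera"],3).tolist())
    for l in ["fixture","clamp_pivot","handle_tip","shaft","cradle","socket","spray_can","bearing","screwdriver"]:
        for r in spot_point(n,l)[:3]: print(n,l,round(r["score"],2),np.round(w(c,r["position"]),1))
E
```

```text
pics
{'time': np.float64(0.0), 'joint_positions': array([ 1.073,  0.343,  1.525, -0.   ,  1.275, -0.146]), 'dq': array([-0.   ,  0.001, -0.   ,  0.001, -0.   , -0.001]), 'tau': array([  0.   , -43.125, -24.422,   0.072,   0.056,  -0.   ]), 'tool_pos': array([180.712, 492.526, 248.034]), 'tcp_rot': array([-3.141e+00,  2.000e-03,  1.219e+00]), 'contact_force': array([-0.213, -0.837,  0.542]), 'moment': array([-0.014,  0.053,  0.01 ]), 'grip_width': np.float64(91.863)}
side 56.05693156220279 321.8226932137155 200.55661783289924 ['img', 'vertical_fov', 'cx', 'cy', 'world_from_camera'] [[0.973, 0.171, -0.151, 347.439], [-0.228, 0.677, -0.699, -587.902], [-0.017, 0.715, 0.699, 819.894], [0.0, 0.0, 0.0, 1.0]]
side fixture 0.58 [4.285e+02 2.066e+02 2.000e-01]
side clamp_pivot 0.79 [512.1 217.2 114.7]
side handle_tip 0.5 [510.5 216.5 217.7]
side shaft 0.86 [431.6  19.3  15.4]
side shaft 0.76 [646.5 527.4   8.1]
side shaft 0.67 [ 659.8 -112.6   16.3]
side cradle 0.86 [ 439.2 -226.6   -5. ]
side socket 0.55 [356.9 228.3  -4.2]
side spray_can 0.96 [ 5.203e+02 -2.045e+02  2.000e-01]
side spray_can 0.72 [ 439.2 -229.2   -4.7]
side bearing 0.49 [709.6  71.4  -1.3]
side screwdriver 0.57 [ 346.2 -290.3   -2. ]
top 56.51098045785869 316.0124010677868 197.06572619590298 ['img', 'vertical_fov', 'cx', 'cy', 'world_from_camera'] [[-0.001, 0.999, -0.044, 413.021], [-1.0, -0.002, -0.021, 93.688], [-0.021, 0.044, 0.999, 1335.96], [0.0, 0.0, 0.0, 1.0]]
top fixture 0.69 [429.2 210.4   0.8]
top clamp_pivot 0.69 [511.1 219.  115.1]
top handle_tip 0.57 [ 4.293e+02  2.094e+02 -3.000e-01]
top handle_tip 0.49 [513.5 217.1 215.2]
top shaft 0.86 [228.8 266.4  12.5]
top shaft 0.74 [649.5 533.9  13.3]
top shaft 0.71 [429.8 214.1  56.8]
top cradle 0.85 [ 443.7 -227.9    3.5]
top cradle 0.36 [ 5.222e+02 -1.981e+02 -2.000e-01]
top socket 0.37 [367.1 227.6   4. ]
top bearing 0.48 [428.2 209.5   0.8]
top screwdriver 0.59 [ 339.3 -289.8   -0.6]
```

View pics/side0.png

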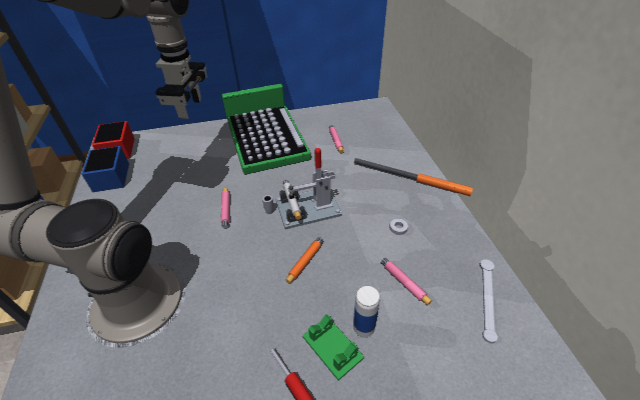

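View pics/top0.png

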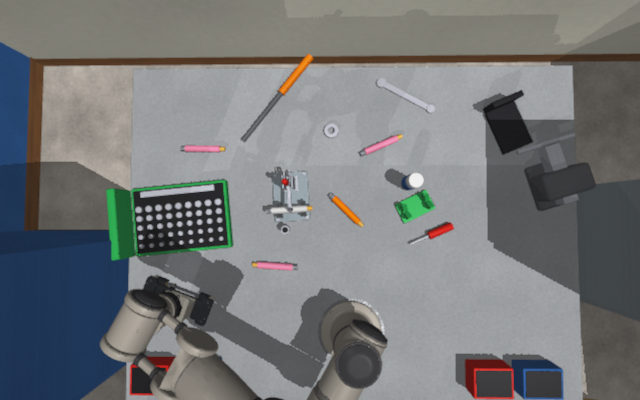

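The real shaft lies in the V blocks at side (291,200) / top (291,208). The look-alikes are orange at side (305,260) and pink at (225,207), (405,280) and (336,138). Next I'll crop closer and fit the yaws with an overlay.

```bash
cat >> h.py <<'E'
def proj(c,P):
    M=np.array(c["world_from_camera"]); P=np.atleast_2d(P); q=(P-M[:3,3])@M[:3,:3]
    f=200/np.tan(np.radians(c["vertical_fov"])/2)
    return np.c_[c["cx"]+f*q[:,0]/-q[:,2], c["cy"]-f*q[:,1]/-q[:,2]]
def fr(x,y,yaw,P):
    P=np.atleast_2d(np.array(P,float)); s,k=np.sin(yaw),np.cos(yaw)
    return np.c_[x+k*P[:,0]-s*P[:,1], y+s*P[:,0]+k*P[:,1], P[:,2]]
def rect(x0,x1,y0,y1,z): return [[x0,y0,z],[x1,y0,z],[x1,y1,z],[x0,y1,z]]
def crop(c,x0,y0,w_,h_,s,polys,name):
    im=cv2.resize(c["img"][y0:y0+h_,x0:x0+w_,::-1],None,fx=s,fy=s,interpolation=cv2.INTER_CUBIC)
    for P,col in polys:
        q=((proj(c,P)-[x0,y0]+.5)*s).round().astype(np.int32)
        cv2.polylines(im,[q],True,col,1)
    cv2.imwrite(name,im)
E
cat > ov.py <<'E'
from h import *
import sys
F=(428.9,208.8,0.11); C=(442,-227.5,0.45)
def run(tag,F,C):
    pf=[(fr(*F,rect(-40,135,-62,62,12)),(0,255,255)),(fr(*F,rect(-27,27,34,50,54)),(0,0,255)),(fr(*F,rect(-27,27,-50,-34,54)),(0,0,255)),(fr(*F,rect(70,114,-18,18,123)),(255,0,255)),(fr(*F,[[0,80,50],[0,-80,50]]),(0,255,0))]
    pc=[(fr(*C,rect(-37.5,37.5,-62.5,62.5,10)),(0,255,255)),(fr(*C,rect(-27,27,34,50,54)),(0,0,255)),(fr(*C,rect(-27,27,-50,-34,54)),(0,0,255))]
    c=capture("top"); crop(c,250,150,80,95,7,pf,f"pics/{tag}_tf.png"); crop(c,375,165,90,85,7,pc,f"pics/{tag}_tc.png")
    c=capture("side"); crop(c,250,140,100,95,7,pf,f"pics/{tag}_sf.png"); crop(c,280,280,100,110,5,pc,f"pics/{tag}_sc.png")
if __name__=="__main__":
    a=list(map(float,sys.argv[2:])); run(sys.argv[1],a[:3],a[3:])
E
python3 ov.py a 428.9 208.8 0.11 442 -227.5 0.45
python3 - <<'E'
import cv2,numpy as np
for t in("t","s"):
    a=cv2.imread(f"pics/a_{t}f.png");b=cv2.imread(f"pics/a_{t}c.png")
    print(a.shape,b.shape)
E
```

```text
(665, 560, 3) (595, 630, 3)
(665, 700, 3) (550, 500, 3)
```

View pics/a_tf.png

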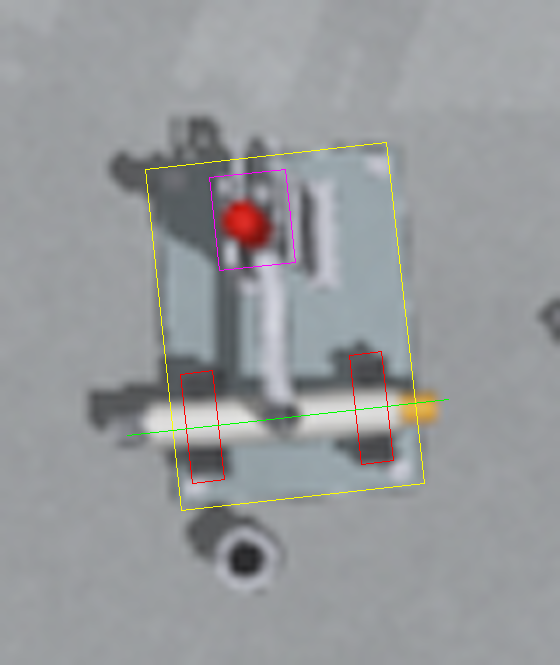

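View pics/a_tc.png

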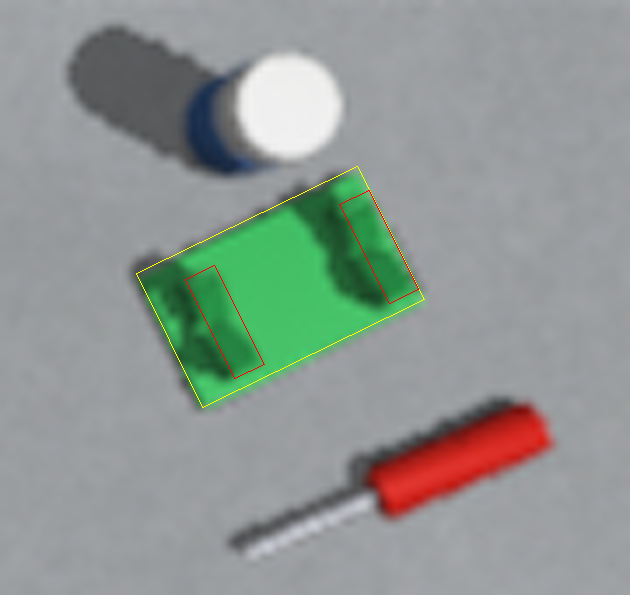

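View pics/a_sf.png

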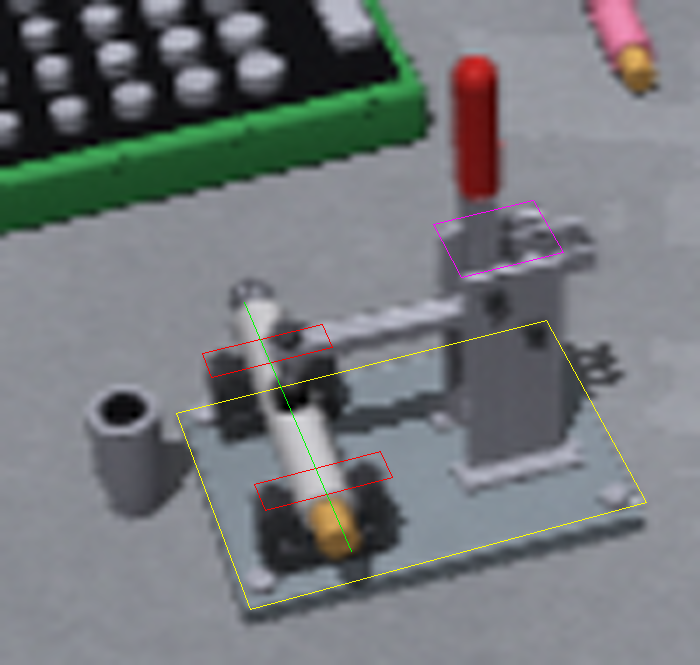

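View pics/a_sc.png

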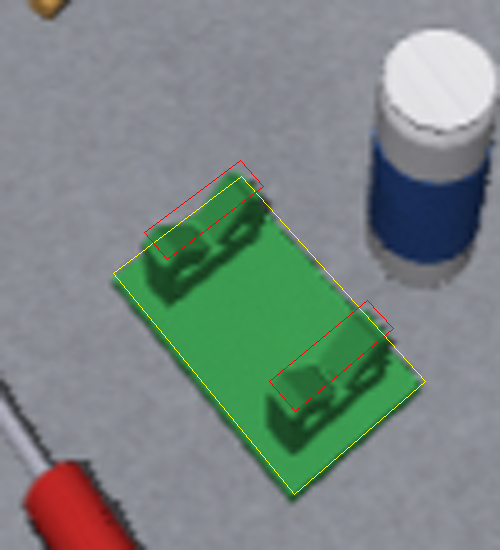

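Run:
```python
from h import *
c=capture("top"); crop(c,262,160,58,60,10,[],"pics/clean_t.png")
im=c["img"][190:222,262:320].astype(int)
m=(im.min(2)>185); 
ys,xs=np.nonzero(m); ys+=190; xs+=262
for x in range(262,320):
    k=ys[xs==x]; 
    if len(k): print(x,k.min(),k.max(),end='; ')
c=capture("side"); crop(c,270,165,82,70,9,[],"pics/clean_s.png")
```

```text
271 209 211; 272 209 212; 273 209 212; 274 208 212; 275 208 212; 276 208 212; 277 208 219; 278 208 219; 279 208 211; 280 208 211; 281 208 211; 282 208 211; 283 208 211; 284 208 211; 285 209 211; 286 210 211; 288 190 202; 289 190 205; 290 205 206; 293 207 211; 294 207 211; 295 207 210; 296 207 210; 297 207 210; 298 207 210; 299 207 210; 300 207 210; 301 207 210; 302 207 210; 303 207 210; 304 207 210; 305 207 210; 306 208 217; 307 216 217;
```

View pics/clean_t.png

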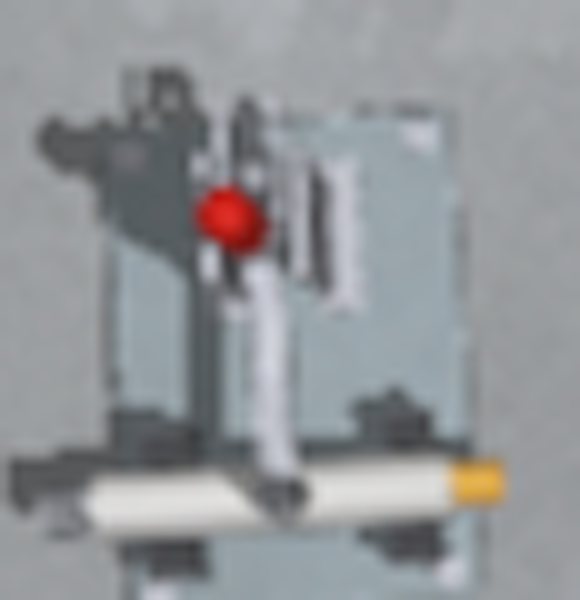

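View pics/clean_s.png

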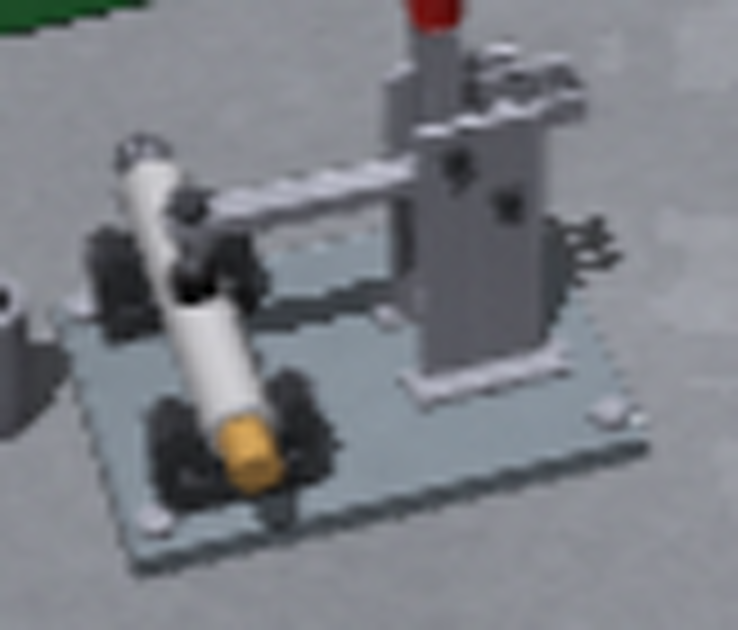

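```bash
cat > fit.py <<'E'
from h import *
from scipy.optimize import least_squares
T=[((0,80,50),(52,513)),((0,-80,50),(505,484)),((0,-62,50),(450,484)),((0,62,50),(88,505)),((135,-62,12),(455,108)),((83.5,0,217),(228,215))]
S=[((-40,-62,0),(135,575)),((-40,-62,12),(132,545)),((135,-62,12),(645,440)),((135,-62,0),(648,458)),((-40,62,12),(55,318)),((0,-80,50),(258,470)),((70,-18,123),(420,130)),((83.5,-18,112.4),(458,165)),((100,-18,90),(510,205))]
ct,cs=capture("top"),capture("side")
def res(p,which):
    r=[]
    if 't' in which:
        r.append((proj(ct,fr(*p,[a for a,b in T]))-(np.array([b for a,b in T])/10+[262,160]-.5))*3.4)
    if 's' in which:
        r.append((proj(cs,fr(*p,[a for a,b in S]))-(np.array([b for a,b in S])/9+[270,165]-.5))*2.4)
    return np.vstack(r)
for wh in("t","s","ts"):
    s=least_squares(lambda p:res(p,wh).ravel(),[429,209,.06],loss="soft_l1",x_scale=[1,1,.01]); print(wh,s.x.round(3)); print(res(s.x,wh).round(1).tolist())
E
python3 fit.py
```

```text
t [4.28834e+02 2.12688e+02 4.50000e-02]
[[-1.1, -2.2], [1.7, 0.4], [2.7, 1.2], [4.3, -0.3], [-3.1, 1.3], [-4.0, -0.7]]
s [4.30098e+02 2.10690e+02 4.70000e-02]
[[-0.2, -0.0], [-0.3, 1.4], [1.3, -1.0], [0.4, 0.8], [0.8, -6.3], [-0.0, 3.3], [-1.2, 1.8], [-0.0, -3.0], [-0.4, -2.3]]
ts [4.29689e+02 2.11519e+02 4.50000e-02]
[[0.0, -3.1], [2.8, -0.4], [3.9, 0.4], [5.4, -1.2], [-2.0, 0.5], [-2.6, -1.7], [-0.8, -0.5], [-0.9, 0.9], [0.8, -1.3], [-0.2, 0.6], [0.5, -6.8], [-0.7, 2.9], [-1.6, 1.5], [-0.5, -3.3], [-0.8, -2.6]]
```

Fixture is at about (429.5, 211.5), yaw 0.047, so the pivot is at (513, 215). I'll shut the jaws, turn them along the fixture's y, and move to the shaft side of the handle.

```bash
python3 -m handwheel '{"translation":[[0.25,-0.23,0.05],[0.25,-0.23,0.05],[0.25,-0.23,0],[0.25,-0.23,0],[0.25,-0.23,0],[0.25,-0.23,0],[0.25,-0.23,0],[0.2,-0.23,0]],"twist":[0.032,0.032,0.032,0.032,0.032,0.032,0.032,0.032]}' 255
```

```text
time: 2.3
tool_pos: [479.5, 209.9, 264.8]
tcp_rot: [3.139, -0.003, 1.641]
contact_force: [0.7, 0.6, -0.1]
grip_width: 16.4
```

```bash
python3 -m handwheel '{"translation":[[-0.03,0.02,-0.05],[0,0.01,-0.1],[0,0,-0.1],[0,0,-0.05],[0,0,0],[0,0,0],[0,0,0],[0,0,0]],"twist":[-0.015,0,0,0,0,0,0,0]}'
python3 - <<'E'
from h import *
c=capture("side"); crop(c,230,50,160,180,3,[],"pics/p1.png")
c=capture("top"); crop(c,220,110,140,140,4,[],"pics/p1t.png")
print(get_obs()["tool_pos"],get_obs()["grip_width"])
E
```

```text
time: 3.3
tool_pos: [475.0, 214.5, 219.2]
tcp_rot: [3.138, -0.004, 1.611]
contact_force: [-0.9, 0.8, 0.6]
grip_width: 0.4
[475.02986117 214.48201349 219.12515291] 0.35263168291460795
```

View pics/p1.png

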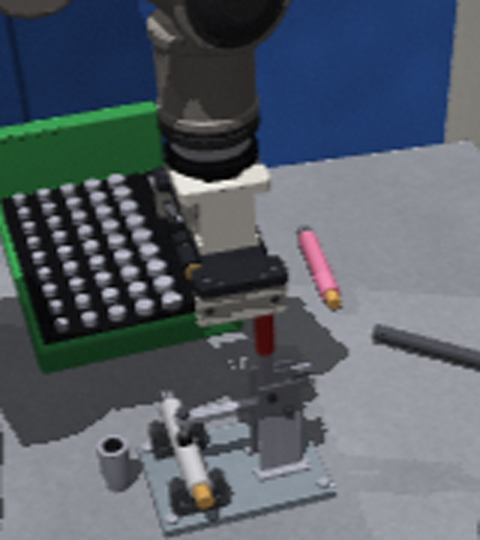

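View pics/p1t.png

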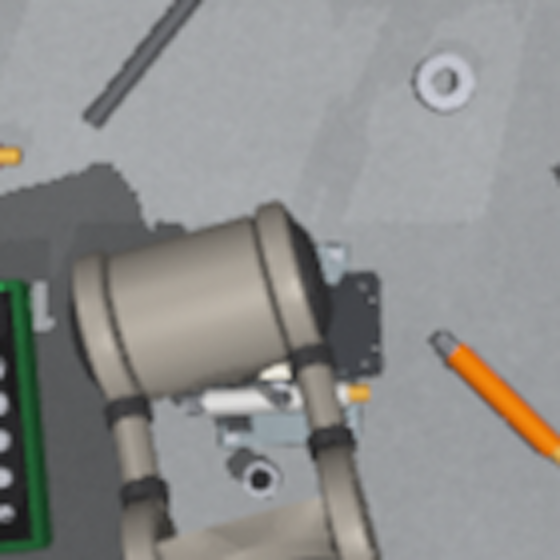

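```bash
python3 -m handwheel '{"translation":[[0.05,0.002,0],[0.05,0.002,0],[0.05,0.002,0],[0.05,0.002,0],[0.05,0.002,0],[0.05,0.002,-0.005],[0.05,0.002,-0.01],[0.04,0.002,-0.01]],"twist":[0,0,0,0,0,0,0,0]}'
```

```text
time: 4.4
tool_pos: [537.3, 216.9, 214.8]
tcp_rot: [3.139, -0.004, 1.611]
contact_force: [-2.7, -0.2, -0.2]
grip_width: 0.2
```

```bash
python3 -m handwheel '{"translation":[[0.04,0.002,-0.02],[0.05,0.002,-0.025],[0.05,0.002,-0.025],[0.05,0.002,-0.03],[0.04,0.002,-0.035],[0.03,0.002,-0.035],[0.03,0.002,-0.04],[0.025,0.001,-0.035]],"twist":[0,0,0,0,0,0,0,0]}'
python3 - <<'E'
from h import *
c=capture("side"); crop(c,230,50,160,180,3,[],"pics/p2.png")
E
```

```text
time: 5.4
tool_pos: [586.8, 219.5, 175.1]
tcp_rot: [-3.141, -0.004, 1.611]
contact_force: [-1.6, -0.1, 0.8]
grip_width: 0.6
```

View pics/p2.png

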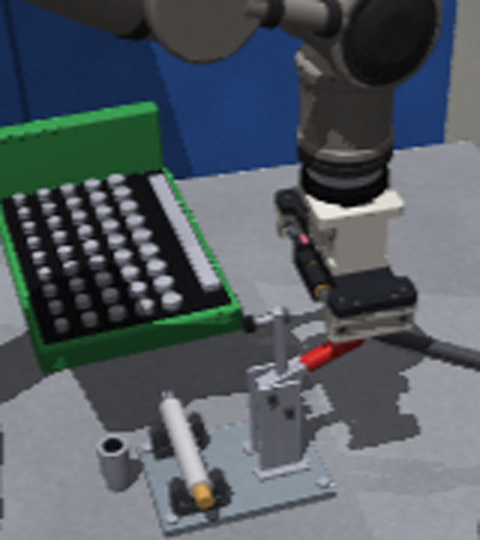

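Open, at about 1.2 rad, with the arm upright. I'll push a little further, then rise.

```bash
python3 -m handwheel '{"translation":[[0.02,0.001,-0.025],[0.01,0,-0.025],[0,0,0],[0.0,0.0,0.2],[0,0,0.25],[-0.1,0,0.2],[-0.3,0,0],[-0.3,0,0]],"twist":[0,0,0,0,0,0,-0.1,-0.119]}'
python3 - <<'E'
from h import *
c=capture("side"); crop(c,230,50,160,180,3,[],"pics/p3.png")
for l in("handle_tip","shaft","fixture","clamp_pivot"):
    for r in spot_point("side",l)[:4]: print(l,round(r["score"],2),np.round(w(c,r["position"]),1))
E
```

```text
time: 6.45
tool_pos: [488.4, 218.6, 266.7]
tcp_rot: [3.137, -0.005, 1.259]
contact_force: [-0.1, 0.9, 0.2]
grip_width: 0.4
handle_tip 0.77 [610.1 226.4 140.5]
handle_tip 0.64 [710.2  69.6  -3.4]
shaft 0.85 [ 659.8 -110.5   14.3]
shaft 0.83 [429.7  18.   14. ]
shaft 0.63 [431.6 214.8  47.1]
shaft 0.59 [230.3 265.8   9.3]
fixture 0.6 [431.3 208.4  -1.3]
clamp_pivot 0.69 [511.2 218.6 114.7]
```

View pics/p3.png

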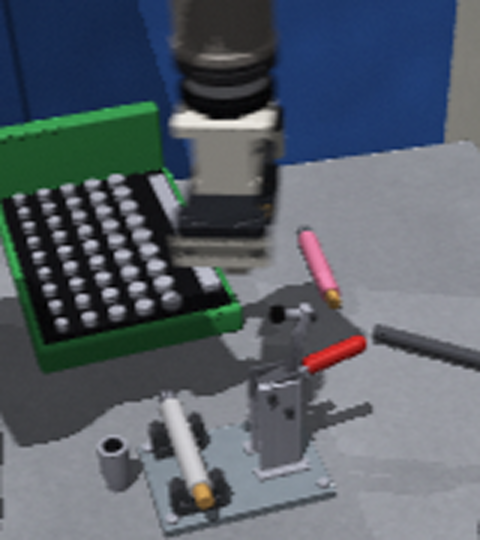

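Handle tip is at z≈140, i.e. 1.3 rad, fully open. Gripper body clearance against the cheeks (123 high) and the can (140 high) now matters, so I'll look closely at the gripper's shape.

Run:
```python
from h import *
o=get_obs();print(o["tool_pos"],o["tcp_rot"])
c=capture("side"); crop(c,265,20,80,130,6,[],"pics/g1.png")
c=capture("top"); crop(c,225,130,110,110,6,[],"pics/g1t.png")
```

```text
[490.0547975  218.83325291 266.98850213] [ 3.13631932 -0.00524887  1.26731996]
```

View pics/g1.png

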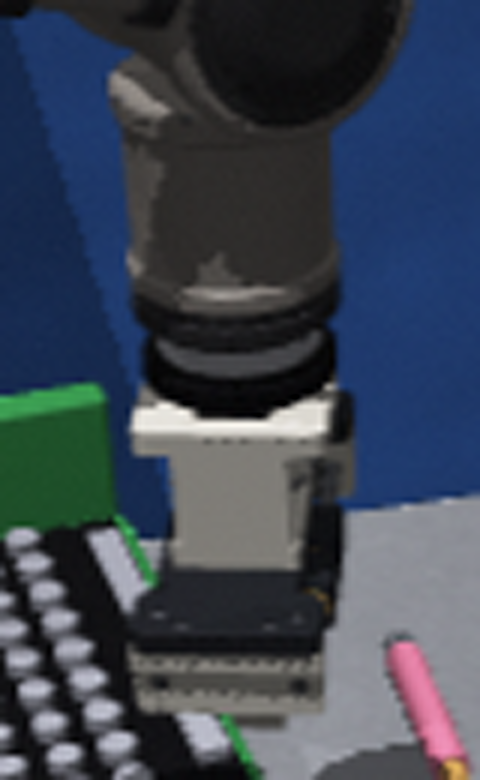

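View pics/g1t.png

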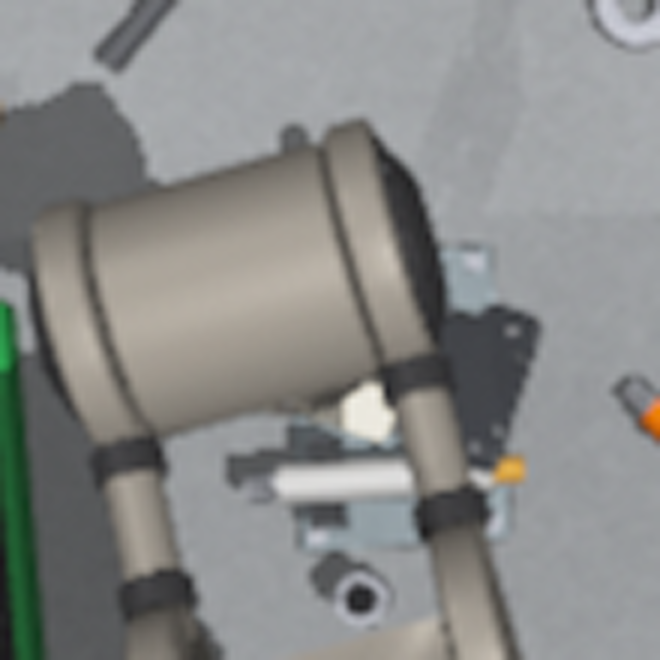

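Run:
```python
from h import *
from scipy.spatial.transform import Rotation as R
o=get_obs(); t=o["tool_pos"];r=R.from_euler("xyz",o["tcp_rot"])
def box(x,y,z): return r.apply(np.array(rect(-x,x,-y,y,z),float))+t
P=[(box(95,37.5,-44),(0,0,255)),(box(19,9.5,22),(0,255,0)),(box(95,37.5,-80),(0,255,255))]
c=capture("side"); crop(c,265,20,80,130,6,P,"pics/g2.png")
c=capture("top"); crop(c,225,130,110,110,6,P,"pics/g2t.png")
```

```text
(no output)
```

View pics/g2.png

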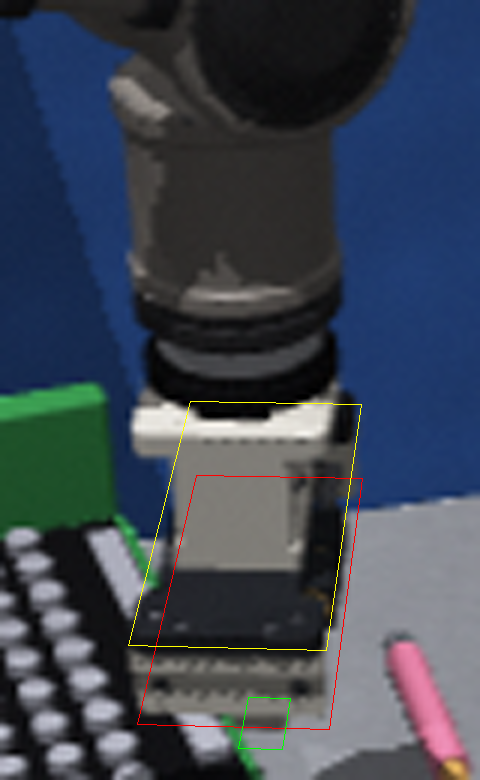

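View pics/g2t.png

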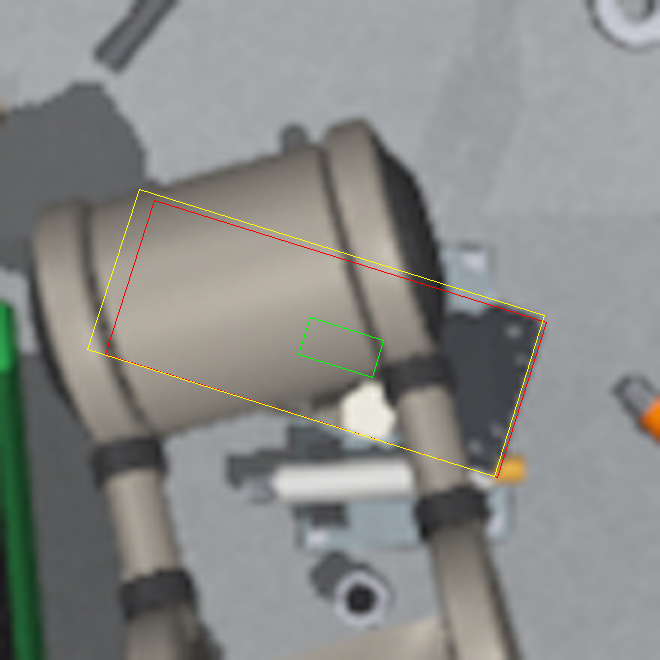

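Run:
```python
from h import *
from scipy.spatial.transform import Rotation as R
t=np.array([180.7,492.5,248]);r=R.from_euler("xyz",[-3.141,.002,1.219])
def box(x,y,z): return r.apply(np.array(rect(-x,x,-y,y,z),float))+t
P=[(box(95,37.5,-44),(0,0,255)),(box(65,9.5,22),(0,255,0)),(box(95,37.5,-80),(0,255,255))]
for n,a in(("side",(140,20,90,110)),("top",(120,260,110,60))):
    c=capture(n); c=dict(c); c["img"]=cv2.imread(f"pics/{n}0.png")[:,:,::-1]; crop(c,*a,6,P,f"pics/g3{n}.png"); crop(c,*a,6,[],f"pics/g3{n}c.png")
a=cv2.imread("pics/g3side.png");b=cv2.imread("pics/g3sidec.png")
cv2.imwrite("pics/g3m.png",cv2.resize(np.hstack([a,b]),None,fx=.7,fy=.7))
```

View pics/g3m.png

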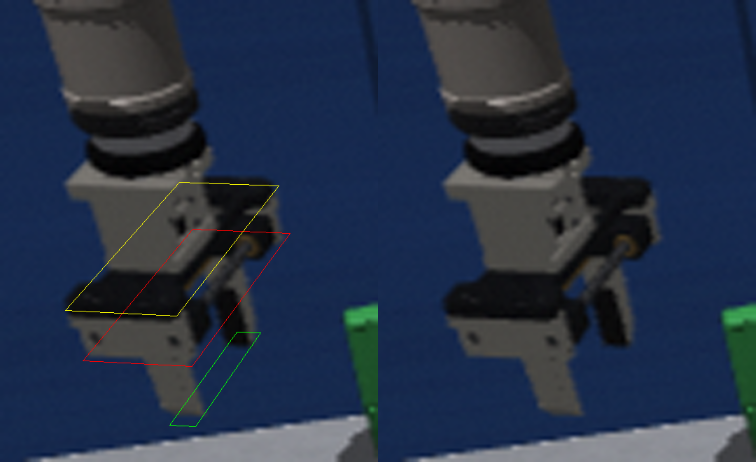

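View pics/g3top.png

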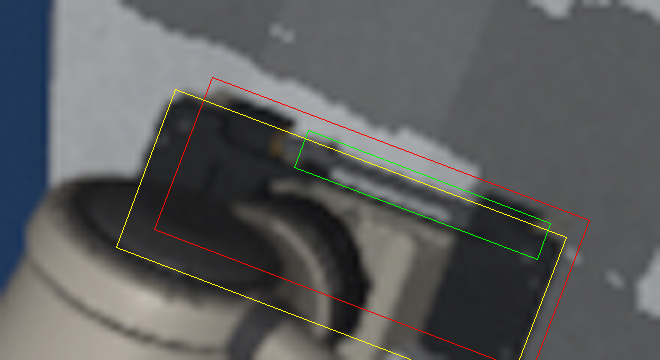

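Body is 190 mm along the jaws, with its underside only 44 mm behind the TCP. A mid-shaft grasp would strike the cheeks, and the can at the cradle.

So I'll grasp at fixture y≈+62, just outside the block:
1. Slide the shaft about 11 mm to +y.
2. Regrip and lift.

At the cradle the same grip sits outside the +y notch and clears the can.

```bash
python3 -m handwheel '{"translation":[[-0.053,0.046,0],[-0.053,0.046,0],[-0.053,0.046,0],[-0.053,0.046,0],[-0.053,0.046,0],[-0.053,0.046,0],[-0.053,0.046,0],[-0.053,0.046,0]],"twist":[-0.097,-0.097,-0.097,-0.097,-0.097,-0.097,-0.097,-0.097]}' 116
python3 - <<'E'
from h import *
c=capture("top"); crop(c,240,150,100,100,6,[],"pics/h1.png")
E
```

```text
time: 8.0
tool_pos: [427.5, 274.7, 264.1]
tcp_rot: [3.139, -0.002, 0.006]
contact_force: [-0.2, 0.2, -0.1]
grip_width: 50.1
```

View pics/h1.png

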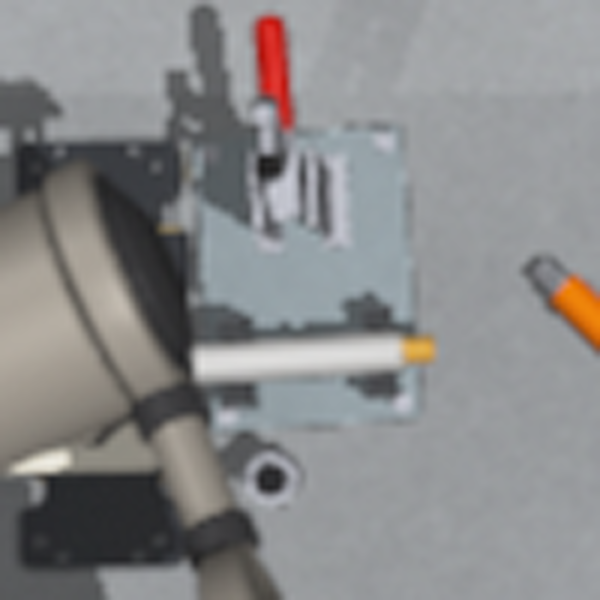

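```bash
python3 -m handwheel '{"translation":[[0,0,-0.2],[0,0,-0.25],[0,0,-0.25],[0,0,-0.25],[0,0,-0.15],[0,0,-0.05],[0,0,0],[0,0,0]],"twist":[0.028,0,0,0,0,0,0,0]}'
python3 - <<'E'
from h import *
from scipy.spatial.transform import Rotation as R
o=get_obs(); t=o["tool_pos"];r=R.from_euler("xyz",o["tcp_rot"]);print(t,o["tcp_rot"])
def box(x,y,z): return r.apply(np.array(rect(-x,x,-y,y,z),float))+t
F=(429.5,211.5,.048)
P=[(box(95,37.5,-44),(0,0,255)),(box(44,9.5,22),(0,255,0)),(fr(*F,rect(70,114,-18,18,123)),(255,0,255))]
c=capture("side"); crop(c,215,100,130,130,6,P,"pics/h2.png")
E
```

```text
time: 9.05
tool_pos: [430.6, 275.5, 88.0]
tcp_rot: [3.141, -0.007, 0.063]
contact_force: [0.2, -0.5, 0.4]
grip_width: 50.2
[430.59609956 275.4542612   87.97612835] [ 3.14085628 -0.00735556  0.06348872]
```

View pics/h2.png

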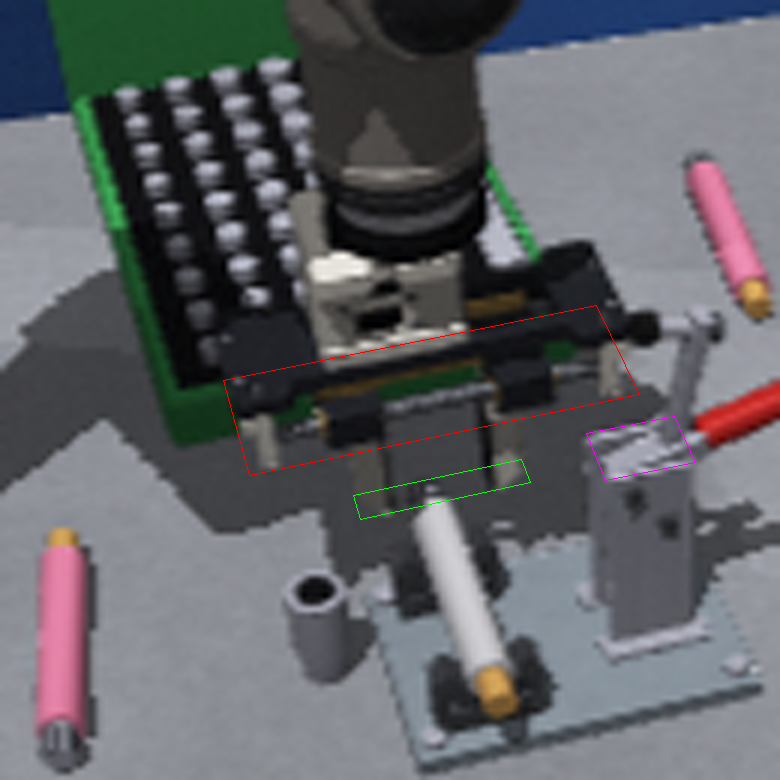

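```bash
python3 -m handwheel '{"translation":[[-0.02,-0.007,-0.08],[0,0,-0.08],[0,0,-0.06],[0,0,-0.01],[0,0,0],[0,0,0],[0,0,0],[0,0,0]],"twist":[-0.008,0,0,0,0,0,0,0]}'
python3 - <<'E'
from h import *
c=capture("side"); crop(c,235,120,100,100,7,[],"pics/h3.png")
E
```

```text
time: 10.1
tool_pos: [428.1, 274.8, 52.5]
tcp_rot: [-3.141, -0.01, 0.051]
contact_force: [-0.4, -0.1, -0.2]
grip_width: 49.8
```

View pics/h3.png

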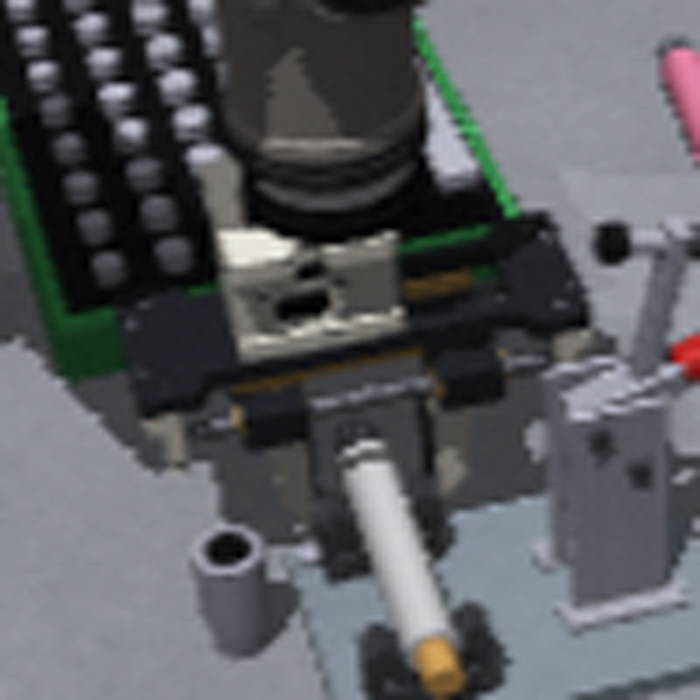

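The jaws straddle the shaft end and the body clears the cheek. Closing.

```bash
python3 -m handwheel '{"translation":[[0,0,0],[0,0,0],[0,0,0],[0,0,0],[0,0,0],[0,0,0],[0,0,0],[0,0,0]],"twist":[0,0,0,0,0,0,0,0]}' 255
```

```text
time: 11.15
tool_pos: [425.5, 274.6, 52.4]
tcp_rot: [3.141, -0.005, 0.05]
contact_force: [-1.8, -0.4, 1.7]
grip_width: 22.8
```

```bash
python3 -m handwheel '{"translation":[[-0.001,0.02,0],[-0.001,0.02,0],[-0.001,0.02,0],[-0.001,0.015,0],[0,0,0],[0,0,0],[0,0,0],[0,0,0]],"twist":[0,0,0,0,0,0,0,0]}'
python3 - <<'E'
from h import *
c=capture("side"); crop(c,235,120,100,100,7,[],"pics/h4.png")
E
```

```text
time: 12.15
tool_pos: [424.9, 282.5, 52.4]
tcp_rot: [3.135, -0.003, 0.051]
contact_force: [-0.3, -1.8, 2.7]
grip_width: 22.8
```

View pics/h4.png

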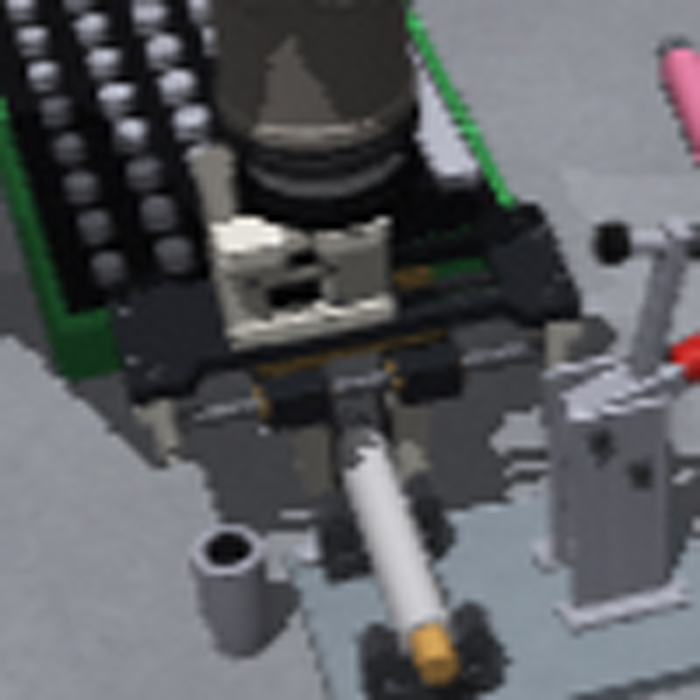

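```bash
python3 -m handwheel '{"translation":[[-0.001,0.025,0],[-0.001,0.025,0],[0,0.01,0],[0,0,0],[0,0,0],[0,0,0],[0,0,0],[0,0,0]],"twist":[0,0,0,0,0,0,0,0]}'; python3 -m handwheel '{"translation":[[0,0,0],[0,0,0],[0,0,0],[0,0,0],[0,0,0],[0.002,-0.03,0],[0.002,-0.03,0],[0.001,-0.03,0]],"twist":[0,0,0,0,0,0,0,0]}' 150
```

```text
time: 13.2
tool_pos: [424.5, 289.9, 52.2]
tcp_rot: [3.132, -0.001, 0.051]
contact_force: [-0.4, -2.9, 1.8]
grip_width: 23.1
time: 14.2
tool_pos: [426.2, 276.9, 52.2]
tcp_rot: [3.134, -0.004, 0.051]
contact_force: [0.5, -0.1, 0.1]
grip_width: 37.8
```

```bash
python3 -m handwheel '{"translation":[[-0.004,-0.016,0],[0,0,0],[0,0,0],[0,0,0],[0,0,0],[0,0,0],[0,0,0],[0,0,0]],"twist":[0,0,0,0,0,0,0,0]}' 255
python3 - <<'E'
from h import *
c=capture("side"); crop(c,235,120,100,100,7,[],"pics/h5.png")
E
```

```text
time: 15.2
tool_pos: [425.5, 273.8, 52.2]
tcp_rot: [3.133, -0.003, 0.051]
contact_force: [0.4, -0.9, 1.2]
grip_width: 23.0
```

View pics/h5.png

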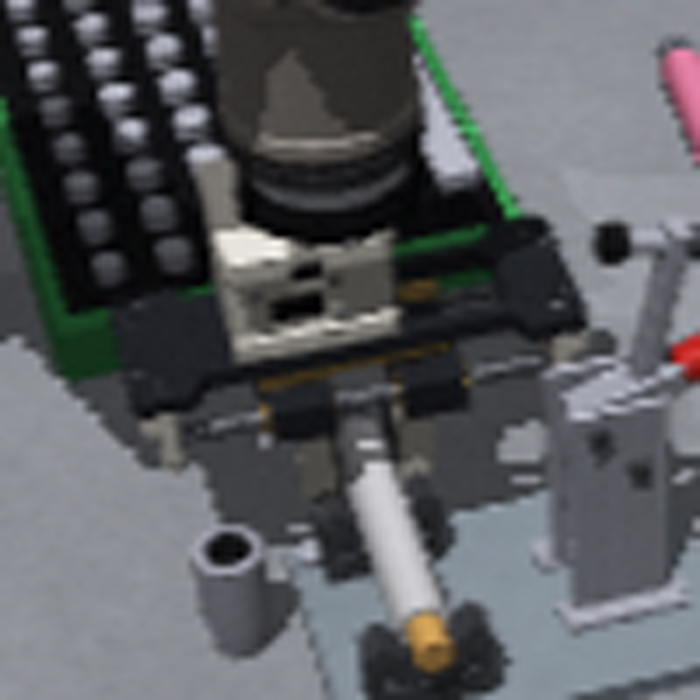

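```bash
python3 -m handwheel '{"translation":[[0,0,0.02],[0,0,0.02],[0,0,0.02],[0,0,0.02],[0,0,0.02],[0,0,0.02],[0,0,0],[0,0,0]],"twist":[0,0,0,0,0,0,0,0]}'
python3 - <<'E'
from h import *
c=capture("side"); crop(c,235,120,100,100,7,[],"pics/h6.png"); print(get_obs()["moment"])
E
```

```text
time: 16.25
tool_pos: [424.4, 273.7, 70.3]
tcp_rot: [3.133, -0.001, 0.05]
contact_force: [-0.0, -0.2, -5.3]
grip_width: 22.7
[0.11160469 0.01848037 0.00958134]
```

View pics/h6.png

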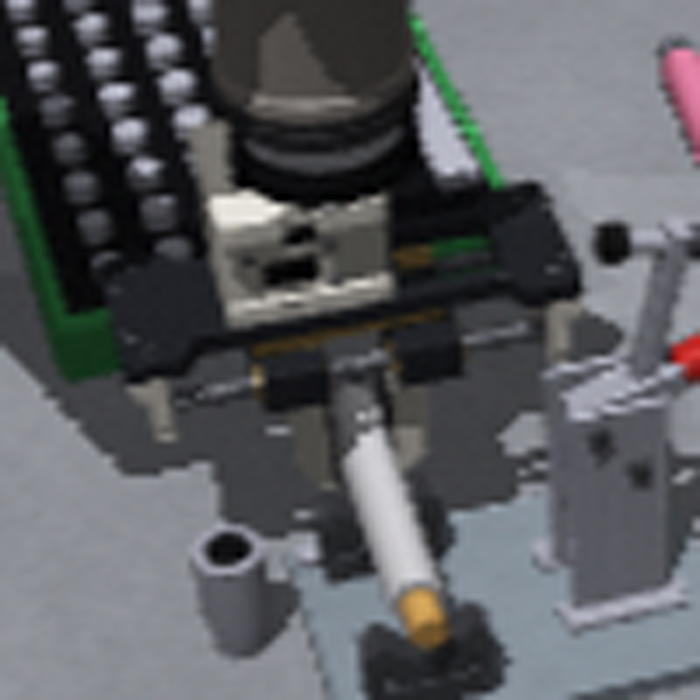

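```bash
python3 -m handwheel '{"translation":[[0,0,0.03],[0,0,0.05],[0,0,0.07],[0,0,0.07],[0,0,0.07],[0,0,0.07],[0,0,0.05],[0,0,0.02]],"twist":[0,0,0,0,0,0,0,0]}'
python3 - <<'E'
from h import *
c=capture("side"); crop(c,235,90,110,110,7,[],"pics/h7.png"); print(get_obs()["moment"])
for r in spot_point("side","shaft")[:5]: print(round(r["score"],2),np.round(w(c,r["position"]),1))
E
```

```text
time: 17.3
tool_pos: [424.4, 273.8, 140.0]
tcp_rot: [3.134, -0.002, 0.05]
contact_force: [-0.3, 0.4, -4.2]
grip_width: 23.0
[0.12053761 0.08488165 0.04662141]
0.89 [426.1 231.1 125.9]
0.73 [433.3  19.1  12.4]
0.67 [ 661.1 -109.1   15. ]
0.66 [230.8 268.7   7.1]
```

View pics/h7.png

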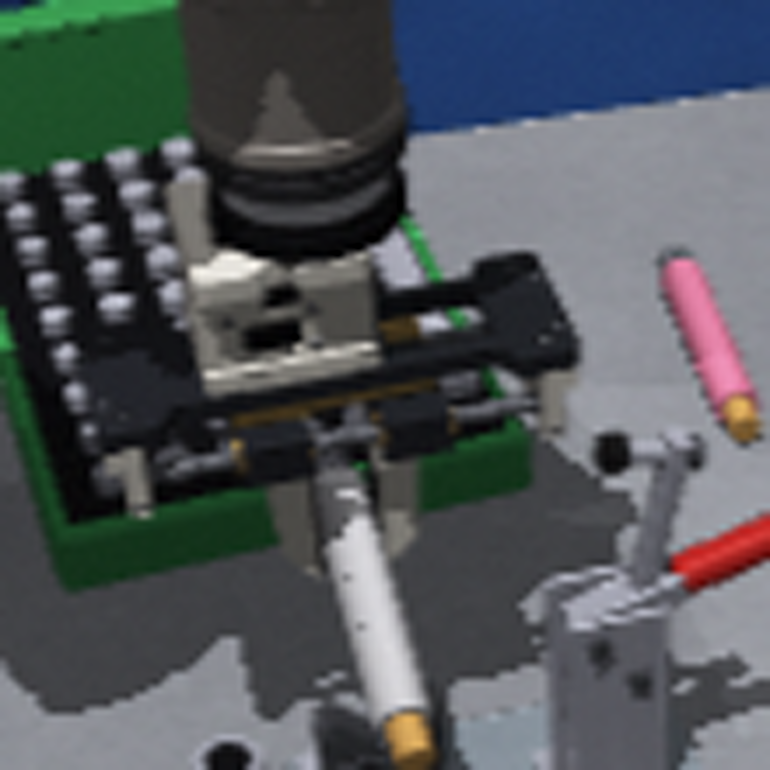

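Run:
```python
from h import *
c=capture("side"); o=get_obs(); print(o["time"])
crop(c,235,90,110,110,7,[],"pics/h8.png")
g=o["tool_pos"]-[0,0,3]
a=np.array([np.sin(.05),-np.cos(.05),0])
for d in(43,46,49):
  for ph in(0,.05,.1,.15,.2,.25):
    e=[g+ (d+s)*(a*np.cos(ph)-[0,0,np.sin(ph)]) for s in(80,62)]
    print(d,ph,((proj(c,e)-[235,90]+.5)*7).round().tolist())
```

```text
17.45
43 0 [[413.0, 710.0], [403.0, 680.0]]
43 0.05 [[414.0, 722.0], [404.0, 690.0]]
43 0.1 [[415.0, 733.0], [404.0, 699.0]]
43 0.15 [[416.0, 743.0], [405.0, 708.0]]
43 0.2 [[416.0, 752.0], [405.0, 716.0]]
43 0.25 [[416.0, 761.0], [406.0, 724.0]]
46 0 [[415.0, 716.0], [404.0, 685.0]]
46 0.05 [[416.0, 727.0], [405.0, 695.0]]
46 0.1 [[417.0, 738.0], [406.0, 705.0]]
46 0.15 [[417.0, 749.0], [407.0, 714.0]]
46 0.2 [[418.0, 758.0], [407.0, 722.0]]
46 0.25 [[418.0, 767.0], [407.0, 730.0]]
49 0 [[417.0, 721.0], [406.0, 690.0]]
49 0.05 [[418.0, 733.0], [407.0, 701.0]]
49 0.1 [[419.0, 744.0], [408.0, 710.0]]
49 0.15 [[419.0, 755.0], [408.0, 720.0]]
49 0.2 [[420.0, 765.0], [409.0, 728.0]]
49 0.25 [[420.0, 774.0], [409.0, 736.0]]
```

View pics/h8.png

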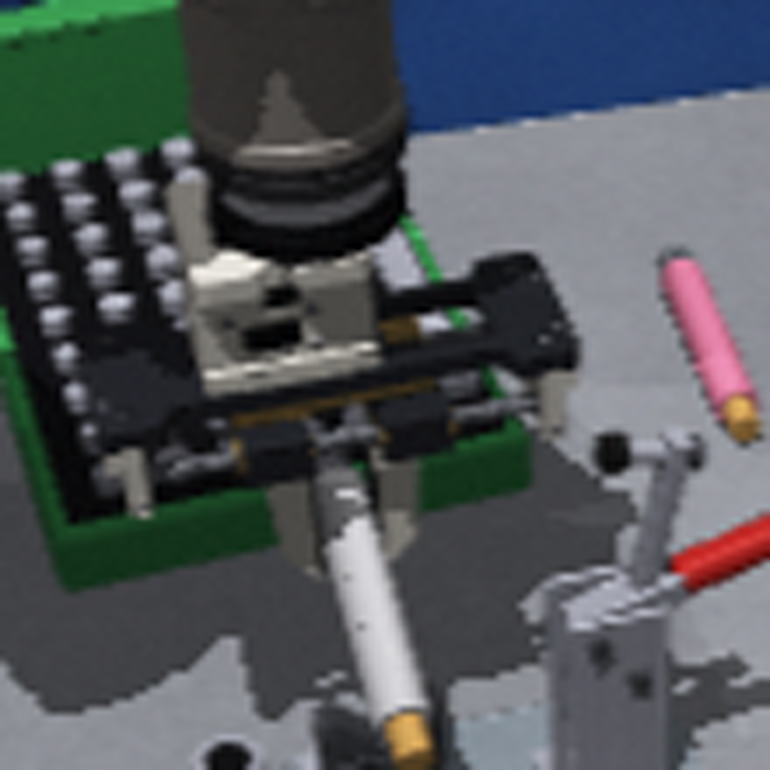

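Held with a steady droop of about 0.15 rad, COM above 90 mm. That's fine, since it will level as it's laid in the notches. Next I'll rise above the clamp arm and cross to the cradle.

```bash
python3 -m handwheel '{"translation":[[-0.03,0,0.06],[-0.05,0,0.1],[-0.05,0,0.1],[-0.05,0,0.05],[-0.05,-0.06,0.02],[0,-0.12,0],[0,-0.18,0],[0,-0.2,0]],"twist":[0,0,0,0,0,0.01,0.02,0.02]}' && python3 -m handwheel '{"translation":[[0,-0.2,0],[0,-0.2,0],[0,-0.2,0],[0.03,-0.2,0],[0.04,-0.2,0],[0.04,-0.2,0],[0.04,-0.2,0],[0.02,-0.15,0]],"twist":[0.025,0.025,0.025,0.025,0.025,0.025,0.02,0.01]}'
```

```text
time: 18.45
tool_pos: [384.4, 187.3, 192.3]
tcp_rot: [3.133, 0.0, 0.135]
contact_force: [0.2, -0.6, -5.0]
grip_width: 22.9
time: 19.45
tool_pos: [402.5, -55.0, 192.0]
tcp_rot: [3.133, 0.005, 0.428]
contact_force: [-0.3, -0.2, -5.0]
grip_width: 23.0
```

```bash
python3 -m handwheel '{"translation":[[0.02,-0.16,-0.03],[0.02,-0.18,-0.06],[0.02,-0.18,-0.08],[0.01,-0.14,-0.1],[0.01,-0.08,-0.1],[0,-0.04,-0.1],[0,0,-0.06],[0,0,0]],"twist":[0.007,0.007,0,0,0,0,0,0]}'
cat > cr.py <<'E'
from h import *
import sys
o=get_obs(); t=o["tool_pos"];yaw=o["tcp_rot"][2]; C=(441.5,-227.5,.45)
s,k=np.sin(C[2]),np.cos(C[2]); d=t[:2]-C[:2]
print(o["time"],t.round(1),o["tcp_rot"].round(3),"cradle xy",round(k*d[0]+s*d[1],1),round(-s*d[0]+k*d[1],1),o["contact_force"].round(1),o["moment"].round(2))
c=capture("side"); crop(c,275,240,110,120,6,[],f"pics/{sys.argv[1]}.png")
c=capture("top"); crop(c,360,150,100,100,6,[],f"pics/{sys.argv[1]}t.png")
E
python3 cr.py i1
```

```text
time: 20.45
tool_pos: [408.9, -175.9, 109.1]
tcp_rot: [3.137, 0.009, 0.448]
contact_force: [-0.2, -0.4, -4.9]
grip_width: 23.4
20.45 [ 408.9 -175.9  109.1] [3.137 0.009 0.448] cradle xy -7.0 60.6 [-0.2 -0.4 -4.9] [ 0.16  0.11 -0.03]
```

View pics/i1.png

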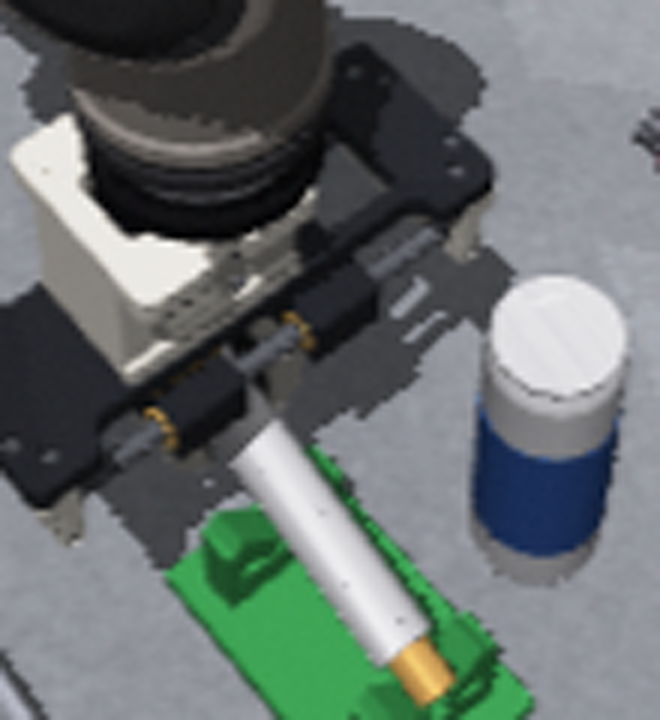

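View pics/i1t.png

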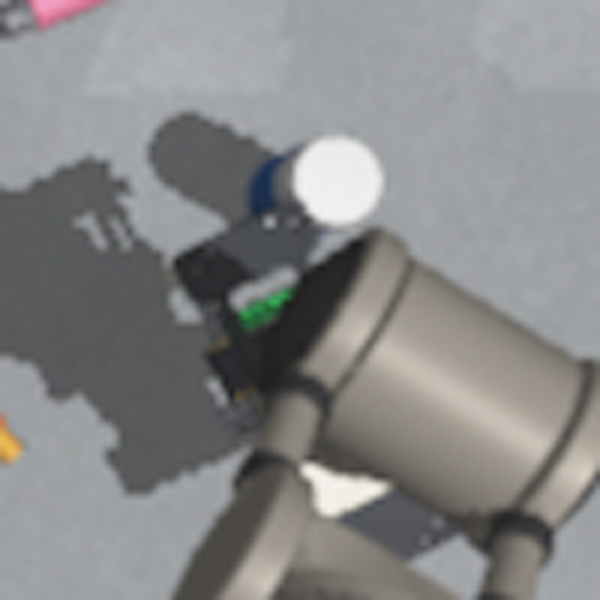

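```bash
cat > can.py <<'E'
from h import *
def ray(c,px,z):
    M=np.array(c["world_from_camera"]);f=200/np.tan(np.radians(c["vertical_fov"])/2)
    d=M[:3,:3]@np.array([(px[0]-c["cx"])/f,-(px[1]-c["cy"])/f,-1]); return M[:3,3]+d*(z-M[2,3])/d[2]
if __name__=="__main__":
    ct,cs=capture("top"),capture("side")
    a=ray(ct,(338/6+360-.5,181/6+150-.5),140); b=ray(cs,(559/6+275-.5,338/6+240-.5),140)
    C=np.array([441.5,-227.5]);s,k=np.sin(.45),np.cos(.45)
    for p in(a,b): d=p[:2]-C; print(p,k*d[0]+s*d[1],-s*d[0]+k*d[1])
E
python3 can.py
```

```text
[ 521.57467614 -201.47007887  140.        ] 83.42512864635876 -11.391157222799087
[ 522.15696285 -202.65413539  140.        ] 83.43442324764274 -12.710612133782227
```

```bash
python3 -m handwheel '{"translation":[[0.02,0.015,0],[0.018,0.014,-0.03],[0,0,-0.05],[0,0,-0.05],[0,0,-0.05],[0,0,-0.04],[0,0,0],[0,0,0]],"twist":[0,0,0,0,0,0,0,0]}';python3 cr.py i2
```

```text
time: 21.65
tool_pos: [416.3, -171.9, 75.9]
tcp_rot: [3.133, 0.007, 0.448]
contact_force: [-1.5, 1.0, -1.0]
grip_width: 22.9
21.65 [ 416.3 -171.9   75.9] [3.133 0.007 0.448] cradle xy 1.5 61.1 [-1.5  1.  -1. ] [-0.03  0.2  -0.14]
```

View pics/i2.png

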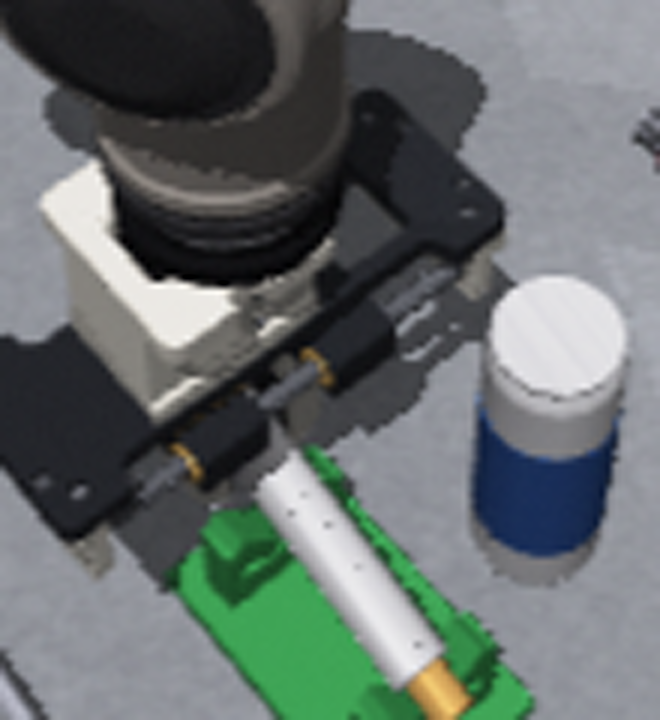

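Run:
```python
from h import *
C=(441.5,-227.5,.45)
c=capture("side"); crop(c,300,290,80,90,7,[],"pics/i3.png")
crop(c,300,290,80,90,7,[(fr(*C,[[0,-80,50],[0,60,50]]),(0,0,255)),(fr(*C,rect(-37.5,37.5,-62.5,62.5,10)),(0,255,255))],"pics/i3o.png")
```

```text
(no output)
```

View pics/i3.png

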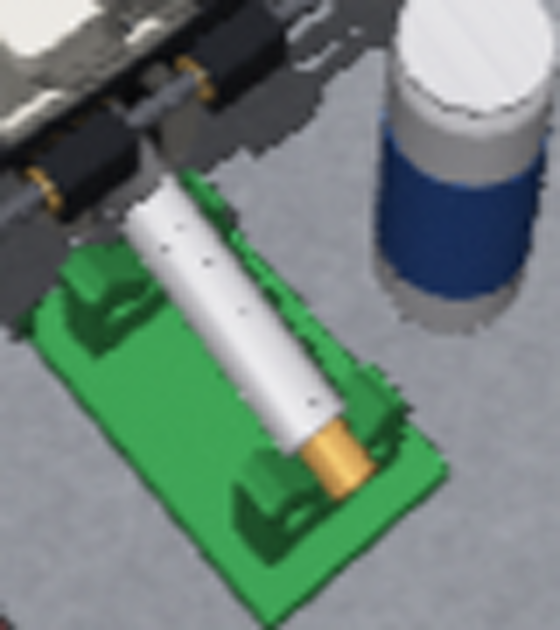

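View pics/i3o.png

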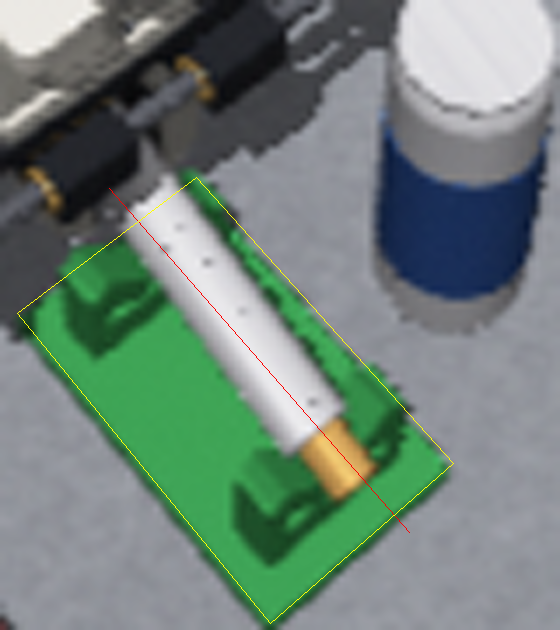

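```bash
python3 -m handwheel '{"translation":[[-0.009,-0.004,-0.01],[0,0,-0.015],[0,0,-0.015],[0,0,-0.015],[0,0,-0.015],[0,0,-0.015],[0,0,0],[0,0,0]],"twist":[0,0,0,0,0,0,0,0]}';python3 cr.py i4;  python3 - <<'E'
from h import *
c=capture("side"); crop(c,300,290,80,90,7,[],"pics/i5.png")
E
```

```text
time: 22.8
tool_pos: [414.6, -171.4, 62.4]
tcp_rot: [3.135, 0.007, 0.449]
contact_force: [-1.7, 2.8, 0.4]
grip_width: 22.9
22.8 [ 414.6 -171.4   62.4] [3.135 0.007 0.449] cradle xy 0.2 62.2 [-1.7  2.8  0.4] [0.33 0.16 0.01]
```

View pics/i5.png

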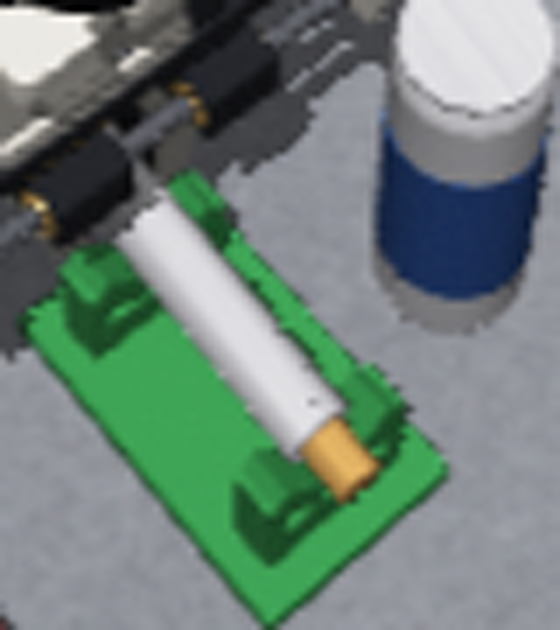

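```bash
python3 -m handwheel '{"translation":[[0,0,-0.015],[0,0,-0.015],[0,0,-0.015],[0,0,-0.012],[0,0,-0.01],[0,0,0],[0,0,0],[0,0,0]],"twist":[0,0,0,0,0,0,0,0]}';python3 cr.py i6;  python3 - <<'E'
from h import *
c=capture("side"); crop(c,300,290,80,90,7,[],"pics/i7.png")
E
```

```text
time: 23.95
tool_pos: [414.4, -171.9, 52.8]
tcp_rot: [3.133, 0.007, 0.45]
contact_force: [-1.4, 2.4, 2.0]
grip_width: 23.2
23.95 [ 414.4 -171.9   52.8] [3.133 0.007 0.45 ] cradle xy -0.2 61.8 [-1.4  2.4  2. ] [0.17 0.25 0.1 ]
```

View pics/i7.png

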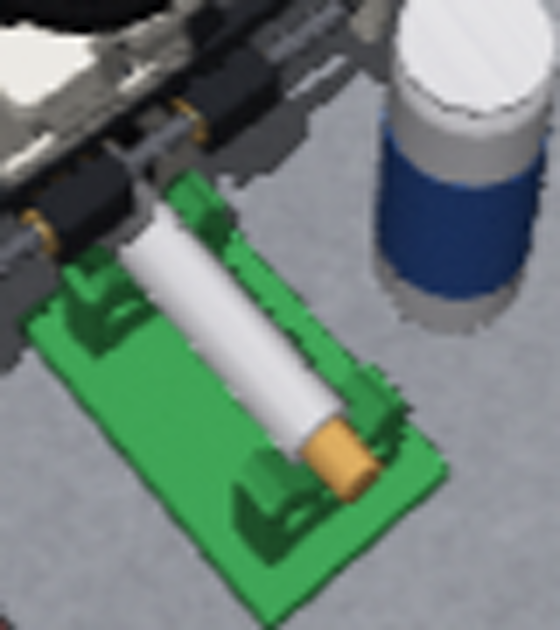

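Run:
```python
from h import *
c=capture("side"); C=(441.5,-227.5,.45)
for z in(50,46):
  for y in(8,12,16,20,24):
    print(z,y,((proj(c,fr(*C,[[0,y-80,z],[0,y-62,z],[0,y+62,z]]))-[300,290]+.5)*7).round().tolist())
for r in spot_point("side","shaft")[:5]: print(round(r["score"],2),np.round(w(c,r["position"]),1))
```

```text
50 8 [[391.0, 511.0], [349.0, 463.0], [90.0, 166.0]]
50 12 [[381.0, 500.0], [340.0, 453.0], [82.0, 158.0]]
50 16 [[372.0, 490.0], [331.0, 442.0], [75.0, 149.0]]
50 20 [[363.0, 479.0], [322.0, 432.0], [67.0, 140.0]]
50 24 [[354.0, 468.0], [313.0, 422.0], [60.0, 132.0]]
46 8 [[390.0, 517.0], [349.0, 469.0], [90.0, 173.0]]
46 12 [[381.0, 506.0], [340.0, 459.0], [83.0, 164.0]]
46 16 [[371.0, 495.0], [331.0, 448.0], [75.0, 155.0]]
46 20 [[362.0, 485.0], [322.0, 438.0], [68.0, 146.0]]
46 24 [[353.0, 474.0], [313.0, 428.0], [60.0, 138.0]]
0.83 [ 433.9 -212.6   50.3]
0.58 [ 658.9 -110.2   14.2]
0.51 [233.1 271.1   7.3]
0.48 [648.1 527.7   6.9]
```

Seated with its centre at about y +18. I'll release, regrip further out and slide it about 16 mm towards centre, as in the fixture.

```bash
python3 -m handwheel '{"translation":[[0,0,-0.004],[0,0,0],[0,0,0],[0,0,0],[0,0,0],[0,0,0],[0,0,0],[0,0,0]],"twist":[0,0,0,0,0,0,0,0]}' 150;python3 cr.py i8;  python3 - <<'E'
from h import *
c=capture("side"); crop(c,300,290,80,90,7,[],"pics/i9.png")
for r in spot_point("side","shaft")[:1]: print(round(r["score"],2),np.round(w(c,r["position"]),1))
E
```

```text
time: 25.2
tool_pos: [414.9, -172.6, 52.1]
tcp_rot: [3.132, 0.007, 0.45]
contact_force: [-1.2, 1.3, 1.0]
grip_width: 37.9
25.2 [ 414.9 -172.6   52.1] [3.132 0.007 0.45 ] cradle xy -0.1 61.0 [-1.2  1.3  1. ] [0.11 0.26 0.08]
0.74 [ 659.4 -112.5   14.5]
```

View pics/i9.png

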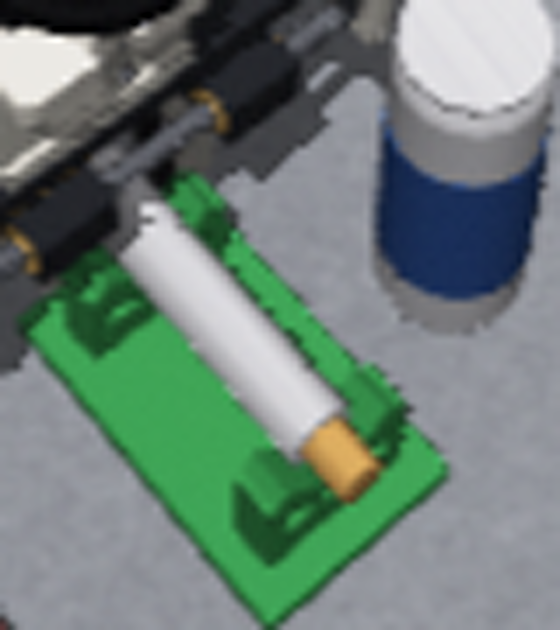

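```bash
python3 -m handwheel '{"translation":[[-0.016,0.033,0],[-0.016,0.033,0],[-0.016,0.033,0],[0,0,0],[0,0,0],[0,0,0],[0,0,0],[0,0,0]],"twist":[0,0,0,0,0,0,0,0]}';python3 cr.py i10; python3 -m handwheel '{"translation":[[0,0,0],[0,0,0],[0,0,0],[0,0,0],[0,0,0],[0,0,0],[0,0,0],[0,0,0]],"twist":[0,0,0,0,0,0,0,0]}' 255
```

```text
time: 26.4
tool_pos: [408.6, -157.6, 52.6]
tcp_rot: [3.129, 0.004, 0.45]
contact_force: [0.4, -0.9, -0.0]
grip_width: 37.7
26.4 [ 408.6 -157.6   52.6] [3.129 0.004 0.45 ] cradle xy 0.8 77.3 [ 0.4 -0.9 -0. ] [-0.08  0.01  0.01]
time: 27.5
tool_pos: [407.8, -157.6, 52.5]
tcp_rot: [3.13, 0.006, 0.45]
contact_force: [-1.0, -1.4, -0.5]
grip_width: 22.7
```

View pics/i10.png

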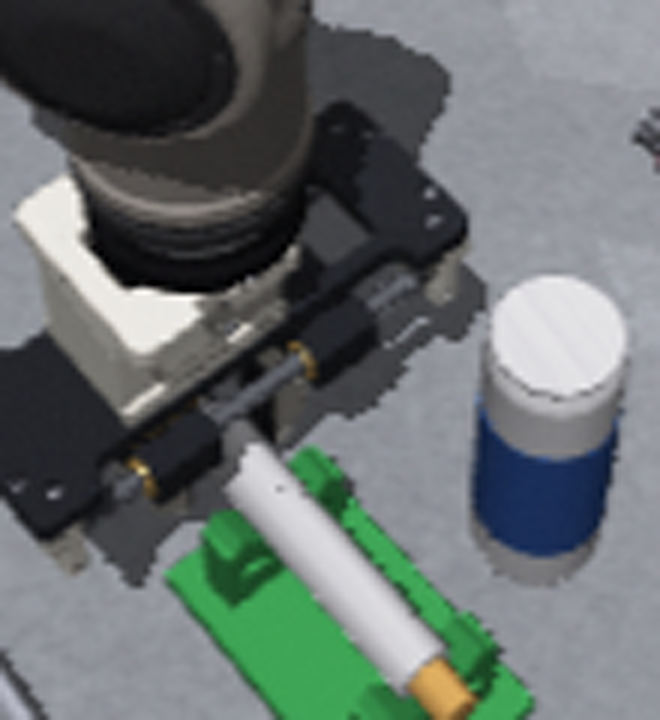

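```bash
python3 -m handwheel '{"translation":[[0.012,-0.025,0],[0.012,-0.025,0],[0.012,-0.025,0],[0.012,-0.025,0],[0.008,-0.018,0],[0,0,0],[0,0,0],[0,0,0]],"twist":[0,0,0,0,0,0,0,0]}';python3 cr.py i11;  python3 - <<'E'
from h import *
c=capture("side"); crop(c,300,290,80,90,7,[],"pics/i12.png")
for r in spot_point("side","shaft")[:2]: print(round(r["score"],2),np.round(w(c,r["position"]),1))
E
```

```text
time: 28.5
tool_pos: [411.8, -166.5, 52.6]
tcp_rot: [-3.134, 0.01, 0.451]
contact_force: [-1.2, 0.3, 2.0]
grip_width: 22.6
28.5 [ 411.8 -166.5   52.6] [-3.134  0.01   0.451] cradle xy -0.2 67.9 [-1.2  0.3  2. ] [0.04 0.23 0.14]
0.84 [ 661.3 -110.7   18.4]
0.66 [ 436.3 -219.3   47.2]
```

View pics/i12.png

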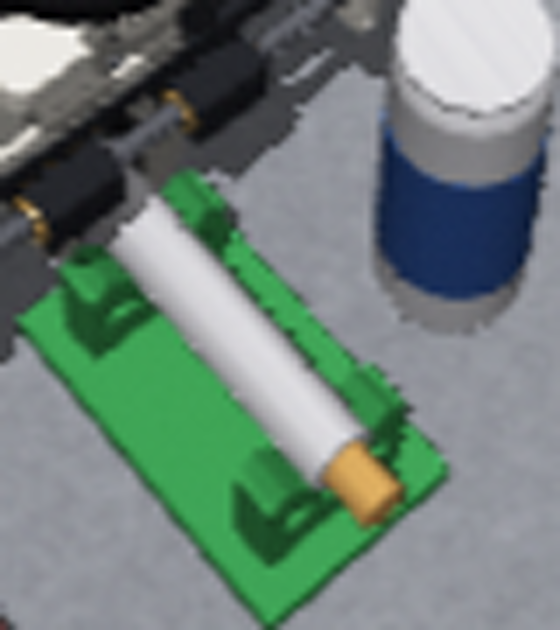

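```bash
python3 -m handwheel '{"translation":[[0.012,-0.025,0],[0.012,-0.025,0],[0.002,-0.004,0],[0,0,0],[0,0,0],[0,0,0],[0,0,0],[0,0,0]],"twist":[0,0,0,0,0,0,0,0]}';python3 cr.py i13;python3 -m handwheel '{"translation":[[0,0,0],[0,0,0],[0,0,0],[0,0,0],[0,0,0],[0,0,0],[0,0,0],[0,0,0]],"twist":[0,0,0,0,0,0,0,0]}' 140
```

```text
time: 29.7
tool_pos: [414.0, -171.1, 52.7]
tcp_rot: [-3.126, 0.011, 0.45]
contact_force: [-1.2, 2.2, 3.1]
grip_width: 22.9
29.7 [ 414.  -171.1   52.7] [-3.126  0.011  0.45 ] cradle xy -0.2 62.7 [-1.2  2.2  3.1] [0.17 0.19 0.21]
time: 30.8
tool_pos: [415.1, -172.2, 52.6]
tcp_rot: [-3.128, 0.009, 0.449]
contact_force: [0.1, -0.1, -0.4]
grip_width: 41.5
```

```bash
python3 -m handwheel '{"translation":[[0,0,0.05],[0,0,0.1],[0,0,0.2],[0,0,0.25],[0,0.1,0.25],[0,0.3,0.1],[0,0.4,0],[0,0.4,0]],"twist":[0,0,0,0,0,0,0,0]}';python3 - <<'E'
from h import *
ct=capture("top")
for r in spot_point("top","shaft")[:5]: print(round(r["score"],2),np.round(w(ct,r["position"]),1))
c=capture("side")
for r in spot_point("side","shaft")[:4]: print(round(r["score"],2),np.round(w(c,r["position"]),1))
for r in spot_point("side","handle_tip")[:2]: print(round(r["score"],2),np.round(w(c,r["position"]),1))
crop(c,295,280,90,100,6,[],"pics/j1.png"); crop(ct,375,165,90,90,6,[],"pics/j1t.png"); cv2.imwrite("pics/j1f.png",c["img"][:,:,::-1])
E
```

```text
time: 31.8
tool_pos: [415.2, 9.4, 203.7]
tcp_rot: [-3.132, 0.004, 0.441]
contact_force: [1.8, -0.6, 0.5]
grip_width: 41.2
0.81 [ 440.5 -226.5   52.2]
0.8 [645.8 531.8  14.4]
0.62 [226.7 265.9  12.7]
0.6 [ 5.216e+02 -1.995e+02 -4.000e-01]
0.92 [ 440.7 -227.    48.9]
0.79 [230.2 265.9   9.8]
0.57 [ 656.5 -110.    15. ]
0.56 [430.9  15.1  15.3]
0.56 [608.8 221.6 139.8]
```

View pics/j1.png

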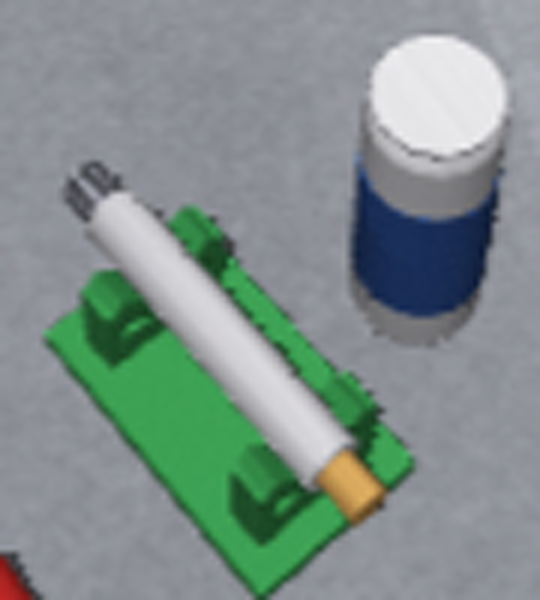

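View pics/j1t.png

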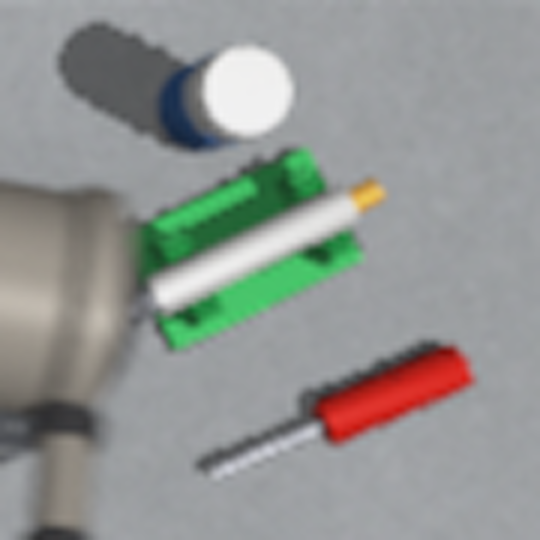

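View pics/j1f.png

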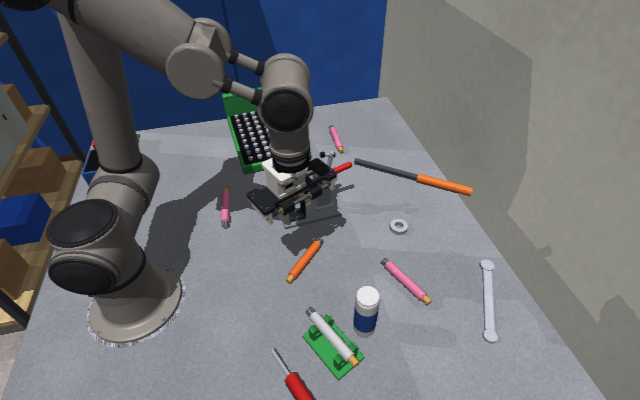

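The shaft is level in both notches at about (440.6, −226.8), against the cradle's (441.5, −227.5). The clamp is open with the handle tip at z≈140, the can and screwdriver are undisturbed, and the arm is clear.

```bash
python3 -m handwheel '{"translation":[[0,0,0],[0,0,0],[0,0,0],[0,0,0],[0,0,0],[0,0,0],[0,0,0],[0,0,0]],"twist":[0,0,0,0,0,0,0,0]}' && python3 -c "
from plant import *
print(close_job())"
```

```text
time: 33.05
tool_pos: [415.5, 4.1, 202.9]
tcp_rot: [-3.131, 0.007, 0.436]
contact_force: [0.2, -0.3, -0.4]
grip_width: 41.4
the job is handed in; nothing more can be done
None
```

The job is handed in at about 33 s of the 67 s allowed. The clamp stands open and the shaft lies released in the green cradle. No verdict was reported.

**What I did**
- I swung the handle over with the closed fingers to its stop. The last reading of its tip height was 139.8 mm, which matches the fully open angle of about 1.3 rad.
- A grasp at mid-length was not possible: the 190 mm wide gripper body would have hit the clamp cheeks, and later the spray can. I slid the shaft 15 mm along the V blocks and gripped it just outside the +y block.
- I lifted it and carried it over. It drooped about 0.15 rad in the fingers and levelled itself as it settled into the notches.
- I let go, took a new grip further out, slid it to centre, released it and withdrew.

**Last checks**
- The two cameras put the shaft at (440.5, −226.5, 52.2) and (440.7, −227.0, 48.9). That is about 0.5 mm sideways and 1 mm end to end from the cradle centre I had fitted. Those readings are good to about 4 mm, the same size as the sideways and height limits.
- In both pictures the shaft looks level in both notches.
- The can and screwdriver look unmoved, and I saw nothing wrong with the socket or bearing. I judged these from the pictures only and did not measure them again.
- The force on the tool was near zero at the end, and the arm was well clear.

**Where readings disagreed:** the networks put the fixture's yaw at about 0.11, while the pixel fit gave 0.05. I used 0.05, and the grasp confirmed it.

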